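Carry the inspected detector bar level to its nest

ROBOT

A 6-joint arm with a two-finger parallel gripper is mounted at the origin on the work surface. World frame = base frame: x ahead of the robot, y to its left, z up, the work surface at z = 0. Lengths are in m, angles in rad, forces in N, time in s.
With the tool pointing down it reaches from about 0.375 to 0.825 m from the base axis. Payload 5.5 kg.
Tool frame: the origin (TCP) lies at the very end of the fingers, on their centre line; the grasp point (between the pads) lies 19 mm behind it; z points along the fingers, y is the line along which they close (so a half turn about z gives the same grasp; the last joint's range is limited). The gripper opens to 85 mm and grips with 20 to 120 N. Pads are 22 mm wide; open, the fingers measure 114 mm over their backs; the gripper's body (76 mm by 85 mm) begins 54 mm behind the grasp point. The pads swing forward as they close: fully open they stand 13 mm farther back than shut.
Start: joints at [-1.239, 0.314, -0.047, 1.21, 0, 1.571], TCP at [0.195, -0.567, 0.208] pointing down, gripper open.
Joint ranges: [-2.67, 2.67], [-0.69, 1.73], [-1.03, 1.25], [-2.08, 2.16], [-1.42, 1.45], [-3.14, 3.14]. Speed limits (rad/s): [2.39, 2.39, 3.01, 3.14, 3.14, 3.14].

INTERFACE

Orientations are given as a unit quaternion [x, y, z, w].
In Python, from station import robot, capture gives the robot as it stands.
- The arm moves only by the tool send_rows, never from a script. Its argument "steps" is a list of rows, each a list of 3 entries, a list of its own where there are three numbers: the shift along the tool's x, y, z in cm, then the turn, a rotation vector about the tool's x, y, z in rad, then the finger opening in cm, from 0 to 8.54. In form: [[[tx, ty, tz], [rx, ry, rz], jaw], ...]. A call has 1 to 12 rows; each row shifts and turns the commanded pose from where the row before left it, along the tool's axes as they then stand; what a row does not reach is not made up. A row lasts 1/10 s, in which the tool goes at most 50 mm and 8.59 degrees, less where a joint would pass 70% of its speed; a pose out of reach is approached as far as the arm can. A call is refused whole if a number of a shift passes 5 or a number of a turn 0.15, either way. A call with a gripper value outside its range is refused whole. The fingers move at their own pace and stop on an object; "newtons" is the grip in N (left out, the last holds). Time passes only in rows, so rows that do not move let the fingers close. It gives the time, the measured TCP pose, the force, the opening and the grip force at its end, in the units of the state.
- robot.observe(): the state, without advancing time (a new reading comes with each control period).
- capture(name): name is "scene" or "side" or "wrist"; returns a dict with "frame" (384x512x3 uint8, red, green, blue), "range_z" (384x512 float32, m along the optical axis (not along the pixel's ray), 0 where there is no reading), "camera_matrix" (3x3 intrinsics, pixels), "R" (3x3) and "t" (3): a world point X has camera coordinates R X + t; the wrist camera has in their place "mount" (4x4, takes a point from camera to tool coordinates, whose origin is the TCP and whose axes are the flange's). Camera axes: x right, y down, z forward; pixel columns grow to the right and rows downward; lengths in m; the calibration is good to about 2 mm. A picture is of the moment at which its call begins: read the wrist's pose just before it.
- robot.hand_in(): hands the job in; it is judged then, once.
The state is a dict: "time": time; "joint_pos": joint angles; "joint_vel": joint speeds; "joint_torque": joint torques, N m; "position": TCP position; "tcp_rot": TCP orientation; "force": force on the tool from outside, world axes, zero at the start; "wrist_torque": the same for the moment, N m; "grip_width": finger opening in m; "gripper_force": force on a finger pad.
Only numpy, scipy, OpenCV 4.12 (cv2) and the standard library are available. Lean on these libraries where they do the work, as an engineer would, in place of code of your own. Each camera call takes 0.05 s, during which the arm holds its last target. There are 200 camera calls.

TASK

Move the detector bar that lies in the yellow-based bay of the dock to the nest of its tag's colour: green tag to the green pass nest, red tag to the red reject nest, seated fully home in the cradle. The bars are head-heavy, so handle it by its white carry handle only, never by the head: slide the handle along the rail until the bar hangs level over the dock when lifted well clear, and only then carry it across level, set it down without dropping it and let go. Leave the other bar in the dark-based bay and everything else on the table as it is.

Things in the scene. Friction and masses are not known exactly. Their poses are not given: they have to be found in the camera images.
- green_bar: Loose detector bar, green square tag on its black head, 0.35 to 0.65 kg. Origin: at the height of the head's underside; x along the bar to the head, z up. Rail 180 mm long (x -130 to +50), 24 wide, z 46 to 60. Head weights differ unseen, so it balances somewhere from x -20 to +25; the handle's pivot must come over that point
- green_head: The green-tagged bar's heavy detector head, not to be touched by the fingers. Origin and axes as green_bar; black box x +50 to +100 mm, 50 wide, z 0 to 60, with a lens tube to x +120, z 16 to 44
- green_grip (a point): Grip point of the green-tagged bar's carry handle: in an upright white tab 12 mm thick (along the bar's y), 22 mm along x; its top is 16 mm higher, a cross barrel 40 mm wide (y) and 14 thick starts 21 mm lower. The handle slides along the rail with 5 N friction and stays where left: pivot travel x -80 to +35 in the bar's frame, starting at -75 to -40
- green_handle: The green-tagged bar's white carry handle; origin on its pivot axis (along the bar's y), 28 mm below the grip point, 82 mm above the bar's underside, about 46 mm above its centre of mass. The tab turns freely 0.9 rad each way, but stays upright untouched. Hung by the handle the bar tips by about atan(pivot to balance point along x / 46 mm), head down if the pivot is too near the tail
- red_bar: Loose detector bar, red square tag on its black head, 0.35 to 0.65 kg. Origin: at the height of the head's underside; x along the bar to the head, z up. Rail 180 mm long (x -130 to +50), 24 wide, z 46 to 60. Head weights differ unseen, so it balances somewhere from x -20 to +25; the handle's pivot must come over that point
- red_head: The red-tagged bar's heavy detector head, not to be touched by the fingers. Origin and axes as red_bar; black box x +50 to +100 mm, 50 wide, z 0 to 60, with a lens tube to x +120, z 16 to 44
- red_grip (a point): Grip point of the red-tagged bar's carry handle: in an upright white tab 12 mm thick (along the bar's y), 22 mm along x; its top is 16 mm higher, a cross barrel 40 mm wide (y) and 14 thick starts 21 mm lower. The handle slides along the rail with 5 N friction and stays where left: pivot travel x -80 to +35 in the bar's frame, starting at -75 to -40
- red_handle: The red-tagged bar's white carry handle; origin on its pivot axis (along the bar's y), 28 mm below the grip point, 82 mm above the bar's underside, about 46 mm above its centre of mass. The tab turns freely 0.9 rad each way, but stays upright untouched. Hung by the handle the bar tips by about atan(pivot to balance point along x / 46 mm), head down if the pivot is too near the tail
- dock: Fixed black double cradle, 205 x 298 mm, two bays 125 mm apart, each built like the nests. Origin: under its centre at table level; x along the bays, towards the bars' heads. Stops at tail and front hold the bar (4 mm play to -x, 5 to +x) while the handle is pushed along the rail
- bay_next (a point): Centre of the bay with the yellow foot plate, 10 mm above the table: the bar whose origin is here is the one to move
- bay_park (a point): Centre of the bay with the dark steel foot plate, 10 mm above the table: the bar here stays
- pass_nest: Green pass nest: fixed cradle. Origin: under its centre at table level; x points the way the head must point. Seated, the bar's origin is 10 mm above this one, axes alike. Rail channel 32 mm wide inside along x -125 to -5 mm, its floor 56 and walls 67 mm above the table; foot plate 10 mm; tail and front stops lean outward to guide the bar in and leave it 4 mm play to -x, 5 to +x, 4 sideways
- reject_nest: Red reject nest: fixed cradle. Origin: under its centre at table level; x points the way the head must point. Seated, the bar's origin is 10 mm above this one, axes alike. Rail channel 32 mm wide inside along x -125 to -5 mm, its floor 56 and walls 67 mm above the table; foot plate 10 mm; tail and front stops lean outward to guide the bar in and leave it 4 mm play to -x, 5 to +x, 4 sideways
- lens_mount: Bystander: clear lens, 48 mm wide, in a black ring on a post with a round foot, 112 mm tall; origin under the foot
- filter_mount: Bystander: amber filter on a like mount, 112 mm tall; origin under the foot
- driver: Bystander: orange-handled screwdriver 160 mm long lying on the table; origin under its middle
- post_holder: Bystander: black cylinder 25 mm across, 60 mm tall; origin under its centre
- screw_box: Bystander: small open red box 90 x 70 x 30 mm; origin under its centre
- lens_cap: Bystander: black disc 44 mm across, 10 mm thick; origin under its centre
- fork_clamp: Bystander: steel clamp 70 x 28 mm, 21 mm tall with its screw; origin under its centre

How it is judged:
On the way:
1. a bar hangs clear above the dock's yellow bay, level within 0.12 rad (((height (world z) of green_bar above 0.07 m and angle between green_bar's own z axis and vertical below 0.12 rad and horizontal distance between green_bar and bay_next below 0.08 m and contact force between the fingers and green_bar above 0.5 N) or (height (world z) of red_bar above 0.07 m and angle between red_bar's own z axis and vertical below 0.12 rad and horizontal distance between red_bar and bay_next below 0.08 m and contact force between the fingers and red_bar above 0.5 N))), for 0.3 s.
At the end, for the whole second after the job is handed in: The bar from the yellow bay rests in its tag's nest: origin within 10 mm along, 8 mm across and at most 13.5 mm above the nest's origin, level within 0.05 rad, in line within 0.1 rad, at rest; the other bar lies within 12 mm of its start, not in the yellow bay (((x of green_bar in the frame of pass_nest between -0.01 and 0.01 m and y of green_bar in the frame of pass_nest between -0.008 and 0.008 m and z of green_bar in the frame of pass_nest below 0.0135 m and angle between green_bar's own z axis and vertical below 0.05 rad and angle between the x axis of green_bar and the x axis of pass_nest, either way round below 0.1 rad and linear speed of green_bar below 0.02 m/s and distance of red_bar from where it was at the start of the episode below 0.012 m and horizontal distance between red_bar and bay_next above 0.06 m) or (x of red_bar in the frame of reject_nest between -0.01 and 0.01 m and y of red_bar in the frame of reject_nest between -0.008 and 0.008 m and z of red_bar in the frame of reject_nest below 0.0135 m and angle between red_bar's own z axis and vertical below 0.05 rad and angle between the x axis of red_bar and the x axis of reject_nest, either way round below 0.1 rad and linear speed of red_bar below 0.02 m/s and distance of green_bar from where it was at the start of the episode below 0.012 m and horizontal distance between green_bar and bay_next above 0.06 m))); the robot touches nothing.
It fails at once if a bar is tipped more than 0.25 rad once carried more than 100 mm from the yellow bay ((horizontal distance between green_bar and bay_next above 0.1 m and angle between green_bar's own z axis and vertical above 0.25 rad) or (horizontal distance between red_bar and bay_next above 0.1 m and angle between red_bar's own z axis and vertical above 0.25 rad)).
It fails at once if a bar is dropped (faster than 0.35 m/s with no finger on it) ((linear speed of green_bar above 0.35 m/s and contact force between the fingers and green_bar below 0.02 N) or (linear speed of red_bar above 0.35 m/s and contact force between the fingers and red_bar below 0.02 N)).
It fails at once if the fingers press on a detector head (over 2 N) (contact force between the fingers and green_head above 2 N or contact force between the fingers and red_head above 2 N).
It fails at once if the fingers press on a bar (over 2 N) elsewhere than on its handle ((contact force between the fingers and green_bar above 2 N and contact force between the fingers and green_handle below 0.5 N) or (contact force between the fingers and red_bar above 2 N and contact force between the fingers and red_handle below 0.5 N)).
It fails at once if a bystander is moved more than 20 mm (distance of any of lens_mount, filter_mount, driver, post_holder, screw_box, lens_cap, fork_clamp from where it was at the start of the episode above 0.02 m).
It also fails if it takes over 64 s, if anything falls off the work surface, if the arm or the gripper's body presses on something with over 40 N, if the wrist force passes 120 N, or if a joint passes its speed limit or range.

## Working session

There is one attempt and no reset: what is moved stays moved. The work goes in short steps, Python scripts to look and compute and a tool call to move; the robot and the scene stay as the last step left them, time stands still between calls to the robot, and variables do not carry over. Pictures are saved under pics/ and viewed, at most 10 in all, crops included, and the job is handed in when it is done.

Besides the shell and the picture viewer there is one more tool, called as a command line: name --argument value ..., lists and objects as JSON in quotes. send_rows: Moves the arm, as the interface text tells. Its arguments: {"type":"object","properties":{"steps":{"type":"array","items":{"type":"array"}},"newtons":{"type":"number"}},"required":["steps"]}

```bash
mkdir -p pics; cat > h.py <<'E'
from station import robot, capture
import numpy as np, cv2
from scipy.spatial.transform import Rotation as Rn
def pts(c, s=None):
    K=c["camera_matrix"];z=c["range_z"];v,u=np.mgrid[0:384,0:512]
    P=np.stack([(u-K[0,2])/K[0,0]*z,(v-K[1,2])/K[1,1]*z,z],-1)
    if "R" in c: W=(P-c["t"])@c["R"]
    else:
        M=np.array(c["mount"]);T=P@M[:3,:3].T+M[:3,3]
        W=T@Rn.from_quat(s["tcp_rot"]).as_matrix().T+np.array(s["position"])
    W[z==0]=np.nan
    return W
def ray(c,u,v,zw,s=None):
    K=c["camera_matrix"];d=np.array([(u-K[0,2])/K[0,0],(v-K[1,2])/K[1,1],1.])
    if "R" in c: o=-c["R"].T@c["t"]; d=c["R"].T@d
    else:
        M=np.array(c["mount"]);Q=Rn.from_quat(s["tcp_rot"]).as_matrix()
        o=Q@M[:3,3]+np.array(s["position"]); d=Q@M[:3,:3]@d
    return o+d*(zw-o[2])/d[2]
def save(c,n): cv2.imwrite(n,c["frame"][:,:,::-1])
E
python3 - <<'E'
from h import *
s=robot.observe();print(s["tcp_rot"],s["position"])
for n in("scene","side"):
    c=capture(n);save(c,f"pics/{n}0.png");np.savez(f"{n}0.npz",**c)
    print(n,-c["R"].T@c["t"],c["R"][2])
E
```

```text
[ 9.86270277e-01  1.65136816e-01 -1.46118169e-04 -8.67365449e-04] [ 0.19521671 -0.56667175  0.20752768]
scene [ 1.06942226 -0.3411738   1.04974726] [-0.46342918  0.29397638 -0.83594933]
side [0.00762675 0.7629411  1.20432752] [ 0.3670085  -0.53868462 -0.75836907]
```

View pics/scene0.png

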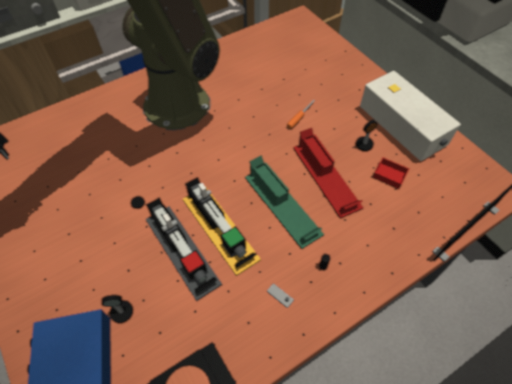

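View pics/side0.png

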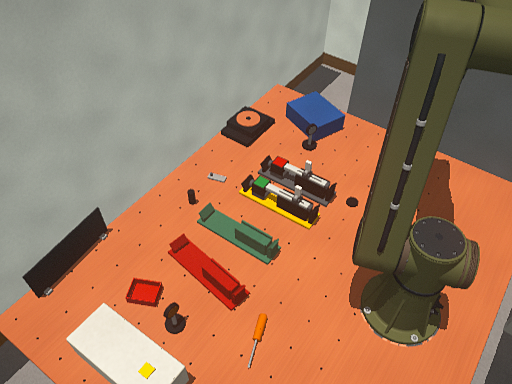

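The scene view shows the green-tagged bar in the yellow bay (tag about (233,238)), the red one in the dark bay (tag about (192,262)), the green nest about (285,205) and the red one about (328,175). The side view agrees: green tag about (260,183), green nest about (240,233). So the green bar goes to the pass nest.

```bash
python3 - <<'E'
from h import *
def L(n): return dict(np.load(n+"0.npz"))
for n in("scene","side"):
    c=L(n);W=pts(c);hsv=cv2.cvtColor(c["frame"],cv2.COLOR_RGB2HSV);H,S,V=[hsv[...,i].astype(int) for i in range(3)]
    g=(H>45)&(H<90)&(S>90)&(V>40)
    r=((H<4)|(H>174))&(S>170)&(V>60)
    y=(H>20)&(H<32)&(S>150)
    w=(S<40)&(V>140)
    for nm,m,lo in(("green",g,30),("red",r,30),("yellow",y,30),("white",w,15)):
        k,lab,st,ce=cv2.connectedComponentsWithStats(m.astype(np.uint8))
        for i in range(1,k):
            if st[i,4]<lo: continue
            P=W[lab==i];P=P[np.isfinite(P[:,0])]
            if len(P)==0: continue
            md=np.median(P,0)
            if not(0.2<md[0]<.9 and -.6<md[1]<.5):continue
            q=P[:,:2]
            (cx,cy),(a,b),an=cv2.minAreaRect((q*1000).astype(np.float32))
            print(n,nm,ce[i].round(1),st[i,4],"med",md.round(3),"rect",round(cx),round(cy),round(a),round(b),round(an,1),"z%",np.percentile(P[:,2],[5,50,95]).round(3))
    if n=="side":
        pass
E
```

```text
scene green [282.2 203.6] 2119 med [0.558 0.064 0.012] rect 560 71 291 73 0.8 z% [0.007 0.012 0.064]
scene green [232.4 237.5] 260 med [ 0.604 -0.125  0.071] rect 602 -125 46 45 2.8 z% [0.068 0.071 0.075]
scene red [326.6 174.9] 2119 med [0.548 0.24  0.012] rect 549 247 80 296 82.3 z% [0.006 0.012 0.065]
scene red [390.2 172.7] 580 med [0.65  0.427 0.005] rect 651 419 83 75 26.1 z% [-0.001  0.005  0.028]
scene red [191.9 261.8] 269 med [ 0.607 -0.249  0.071] rect 606 -249 46 45 0.1 z% [0.068 0.071 0.074]
scene yellow [213.7 236.8] 69 med [ 0.544 -0.155  0.01 ] rect 538 -155 61 13 4.4 z% [0.007 0.01  0.013]
scene yellow [230.9 260.9] 30 med [ 0.634 -0.153  0.009] rect 632 -152 21 14 4.5 z% [0.007 0.009 0.013]
scene white [198.8 189.8] 67 med [ 0.427 -0.132  0.072] rect 434 -133 20 61 83.6 z% [0.067 0.072 0.137]
scene white [217.3 216.6] 259 med [ 0.525 -0.126  0.07 ] rect 523 -125 111 24 2.0 z% [0.066 0.07  0.073]
scene white [162.2 215.9] 150 med [ 0.44  -0.255  0.071] rect 455 -254 25 90 88.6 z% [0.066 0.071 0.137]
scene white [180.6 243.7] 234 med [ 0.543 -0.25   0.07 ] rect 541 -2
[... 859 characters left out ...]
3.5 168.7] 96 med [ 0.544 -0.245  0.071] rect 541 -246 78 29 5.2 z% [0.066 0.071 0.076]
side white [217.2 177. ] 73 med [ 0.78  -0.091  0.01 ] rect 785 -90 68 29 24.2 z% [0.004 0.01  0.014]
side white [318.1 180.2] 86 med [ 0.441 -0.249  0.07 ] rect 443 -252 61 29 3.5 z% [0.066 0.07  0.075]
side white [280.3 191.6] 164 med [ 0.519 -0.12   0.071] rect 512 -123 35 128 87.4 z% [0.066 0.071 0.099]
side white [298.2 186.8] 20 med [ 0.452 -0.125  0.136] rect 454 -128 13 22 82.1 z% [0.132 0.136 0.14 ]
side white [304.2 203.6] 52 med [ 0.423 -0.126  0.07 ] rect 423 -125 29 32 86.7 z% [0.066 0.07  0.075]
side white [251.8 353.3] 41 med [0.275 0.383 0.016] rect 275 382 4 76 20.6 z% [0.013 0.016 0.019]
```

send_rows --steps '[[[0,0,-2],[0,0,0.148],8.5],[[0,0,-2],[0,0,0.148],8.5],[[3,-4,0],[0,0,0],8.5],[[3,-4,0],[0,0,0],8.5],[[3,-4,0],[0,0,0],8.5],[[3,-4,0],[0,0,0],8.5],[[3,-4,0],[0,0,0],8.5],[[3,-4,0],[0,0,0],8.5],[[3,-4,0],[0,0,0],8.5],[[3,-4,0],[0,0,0],8.5],[[3,-4,0],[0,0,0],8.5],[[3,-3,0],[0,0,0],8.5]]'

```text
time: 1.3
position: [0.4818, -0.1642, 0.2483]
tcp_rot: [1.0, 0.018, -0.0, -0.0]
force: [1.3, -0.9, -0.1]
grip_width: 0.085
gripper_force: 0.0
```

```bash
python3 - <<'E'
from h import *
s=robot.observe();print(s["position"],Rn.from_quat(s["tcp_rot"]).as_matrix().round(3),s["time"])
c=capture("wrist");save(c,"pics/w1.png");W=pts(c,s);print(np.array(c["mount"]).round(3))
np.save("w1.npy",W)
hsv=cv2.cvtColor(c["frame"],cv2.COLOR_RGB2HSV);H,S,V=[hsv[...,i].astype(int) for i in range(3)]
for nm,m in(("green",(H>45)&(H<90)&(S>90)&(V>40)),("white",(S<40)&(V>140))):
    for zl,zh in((.0,.03),(.05,.09),(.125,.15)):
        q=(m&(W[...,2]>zl)&(W[...,2]<zh)).astype(np.uint8)
        k,lab,st,ce=cv2.connectedComponentsWithStats(q)
        for i in range(1,k):
            if st[i,4]<80: continue
            P=W[lab==i]
            print(nm,ce[i].round(),st[i,4],cv2.minAreaRect((P[:,:2]*1000).astype(np.float32)),np.median(P[:,2]).round(4))
E
```

```text
[ 0.4817672  -0.16422907  0.24833481] [[ 0.999  0.037 -0.   ]
 [ 0.037 -0.999  0.   ]
 [-0.    -0.    -1.   ]] 1.3
[[ 0.    -0.964 -0.265  0.068]
 [ 1.     0.     0.    -0.001]
 [ 0.    -0.265  0.964 -0.165]
 [ 0.     0.     0.     1.   ]]
green [ 95. 149.] 516 ((485.6968994140625, 48.775047302246094), (19.506555557250977, 113.36254119873047), 84.7609634399414) 0.0146
green [221.  54.] 1766 ((601.9850463867188, -120.73222351074219), (42.795536041259766, 42.28529357910156), 1.4557067155838013) 0.0714
green [ 39. 132.] 331 ((510.5078430175781, 89.83978271484375), (88.6431655883789, 3.6416330337524414), 0.5556915998458862) 0.0605
green [ 75. 153.] 296 ((490.84674072265625, 52.21149444580078), (78.20550537109375, 2.782257556915283), 0.11534570157527924) 0.0588
white [223. 127.] 1957 ((522.9676513671875, -122.60981750488281), (109.78036499023438, 26.059370040893555), 1.0420031547546387) 0.0694
white [336. 115.] 1497 ((542.4932861328125, -248.0506134033203), (77.86711120605469, 24.295461654663086), 2.091076612472534) 0.0694
white [228. 217.] 313 ((423.3181457519531, -126.77058410644531), (29.293560028076172, 23.453624725341797), 1.1683019399642944) 0.0694
white [349. 174.] 238 ((491.88909912109375, -249.46469116210938), (19.312837600708008, 12.0043306350708), 1.9258407354354858) 0.1352
```

View pics/w1.png

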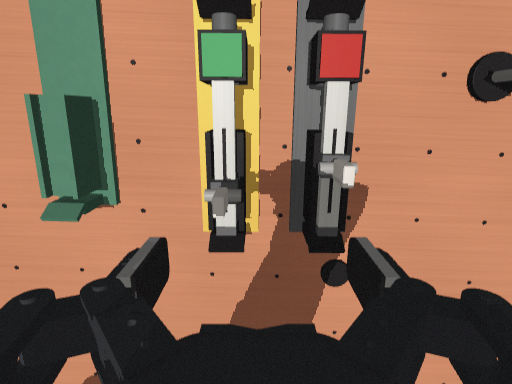

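The wrist view has the green tag at (221,54), the handle tab shaded at about (218,200), the rail running straight up the image, and the green nest's tail half at the left.

```bash
python3 - <<'E'
from h import *
W=np.load("w1.npy")
m=(W[...,2]>.105)&(W[...,2]<.15)&(abs(W[...,1]+.127)<.03)&(abs(W[...,0]-.46)<.08)
P=W[m];print(len(P),P.min(0),P.max(0))
T=P[P[:,2]>.131];print(len(T),cv2.minAreaRect((T[:,:2]*1000).astype(np.float32)),np.median(T,0))
# scene views tab top
for n in("scene","side"):
    W=pts(dict(np.load(n+"0.npz")));m=(W[...,2]>.129)&(W[...,2]<.15)&(abs(W[...,1]+.127)<.03)&(abs(W[...,0]-.46)<.08);print(n,m.sum(),np.median(W[m],0),W[m].min(0),W[m].max(0))
# nest: wall tops / outline
W=np.load("w1.npy")
m=(abs(W[...,2]-.06)<.012)&(W[...,1]>.02)&(W[...,1]<.12);P=W[m];print(P.min(0),P.max(0))
W=pts(dict(np.load("scene0.npz")))
m=(W[...,2]>.006)&(W[...,2]<.09)&(W[...,1]>.02)&(W[...,1]<.12)&(W[...,0]>.38)&(W[...,0]<.74)
P=W[m];print(cv2.minAreaRect((P[:,:2]*1000).astype(np.float32)))
for a,b in((.006,.015),(.05,.058),(.06,.075)):
    q=P[(P[:,2]>a)&(P[:,2]<b)];print(a,len(q),cv2.minAreaRect((q[:,:2]*1000).astype(np.float32)))
E
```

```text
398 [ 0.44456317 -0.1320485   0.10501955] [ 0.46698988 -0.11989598  0.13723547]
280 ((455.7771301269531, -125.80793762207031), (22.37641716003418, 12.014994621276855), 0.7484220266342163) [ 0.45663877 -0.12610949  0.13518082]
scene 33 [ 0.45544271 -0.12729269  0.13520389] [ 0.44426665 -0.13292661  0.13091104] [ 0.46620227 -0.12115574  0.13773252]
side 27 [ 0.45231867 -0.12377496  0.13463166] [ 0.44314821 -0.13526257  0.12916524] [ 0.46500735 -0.11765432  0.14015398]
[0.40943213 0.05056511 0.04800415] [0.55684784 0.09711734 0.07196649]
((558.6412963867188, 73.07374572753906), (301.613037109375, 82.71118927001953), 0.602613627910614)
0.006 1432 ((560.1187133789062, 73.3612060546875), (298.8141174316406, 82.18660736083984), 0.7244626879692078)
0.05 346 ((558.6434936523438, 70.42889404296875), (45.749359130859375, 289.9306945800781), 88.94234466552734)
0.06 289 ((482.1840515136719, 73.10738372802734), (148.71510314941406, 46.33611297607422), 0.6126731038093567)
```

send_rows --steps '[[[-1.2,-2,2],[0,0,0],8.5],[[-1.2,-2,2],[0,0,0],8.5],[[0,0,3],[0,0,0],8.5],[[0,0,3],[0,0,0],8.5],[[0,0,2.5],[0,0,0],8.5],[[0,0,1.5],[0,0,0],8.5],[[0,0,0.4],[0,0,0],8.5],[[0,0,0],[0,0,0],8.5]]'

```text
time: 2.15
position: [0.4552, -0.1277, 0.1039]
tcp_rot: [1.0, 0.018, -0.001, -0.0]
force: [0.2, -0.1, 0.0]
grip_width: 0.0852
gripper_force: 0.0
```

send_rows --steps '[[[0,0,0],[0,0,0],3],[[0,0,0],[0,0,0],2],[[0,0,0],[0,0,0],1],[[0,0,0],[0,0,0],0.5],[[0,0,0],[0,0,0],0.5],[[0,0,0],[0,0,0],0.5],[[0,0,0],[0,0,0],0.5],[[0,0,0],[0,0,0],0.5]]' --newtons 40

```text
time: 2.95
position: [0.4562, -0.1275, 0.1047]
tcp_rot: [1.0, 0.018, 0.0, -0.0]
force: [-0.1, 1.5, 5.3]
grip_width: 0.0103
gripper_force: 41.9
```

send_rows --steps '[[[0.7,0,-0.05],[0,0,0],0.5],[[1,0,0],[0,0,0],0.5],[[1,0,0],[0,0,0],0.5],[[1,0,0],[0,0,0],0.5],[[1,0,0],[0,0,0],0.5],[[1,0,0],[0,0,0],0.5],[[1,0,0],[0,0,0],0.5],[[0.7,0,0],[0,0,0],0.5],[[0,0,0],[0,0,0],0.5]]'

```text
time: 3.85
position: [0.5294, -0.125, 0.1047]
tcp_rot: [1.0, 0.018, -0.001, 0.0]
force: [-3.2, 0.9, 5.5]
grip_width: 0.011
gripper_force: 42.0
```

```bash
cat > look.py <<'E'
from h import *
import sys
s=robot.observe();p=np.array(s["position"]);print(s["time"],p.round(4),s["force"],s["wrist_torque"],s["grip_width"])
for n in("scene","side","wrist"):
    c=capture(n);W=pts(c,s);hsv=cv2.cvtColor(c["frame"],cv2.COLOR_RGB2HSV);H,S,V=[hsv[...,i].astype(int) for i in range(3)]
    if len(sys.argv)>1: save(c,f"pics/{n}{sys.argv[1]}.png")
    g=(H>45)&(H<90)&(S>90)&(V>40)&(W[...,2]>.05)
    w=(S<45)&(V>120)&(W[...,2]>.04)&(abs(W[...,1]-p[1])<.03)
    for nm,m in(("tag",g),("rail",w)):
        k,lab,st,ce=cv2.connectedComponentsWithStats(m.astype(np.uint8))
        for i in range(1,k):
            if st[i,4]<60: continue
            P=W[lab==i];d=P-np.median(P,0);P=P[np.abs(d).max(1)<.1]
            if abs(np.median(P[:,1])-p[1])>.04: continue
            A=np.c_[P[:,:2]-P[:,:2].mean(0),np.ones(len(P))];q=P[:,2]
            for _ in range(3):
                co=np.linalg.lstsq(A,q,rcond=None)[0];r=abs(A@co-q);k2=r<max(.003,np.median(r)*2);A=A[k2];q=q[k2]
            print(n,nm,st[i,4],cv2.minAreaRect((P[:,:2]*1000).astype(np.float32)),"z",np.median(P[:,2]).round(4),"slopes",co[:2].round(3))
E
python3 look.py
```

```text
3.85 [ 0.5294 -0.125   0.1047] [-3.23810808  0.8984954   5.47701394] [ 0.21020947  0.70831401 -0.0102342 ] 0.010975146737147145
scene tag 266 ((603.0438232421875, -125.19528198242188), (47.431278228759766, 45.2331428527832), 3.179058313369751) z 0.071 slopes [0.006 0.014]
scene rail 107 ((-390.43511962890625, -125.56643676757812), (60.100154876708984, 40.678253173828125), 86.95695495605469) z 0.1993 slopes [ 0.011 -0.001]
scene rail 111 ((558.0506591796875, -126.27401733398438), (22.78329849243164, 39.03539276123047), 85.4087142944336) z 0.07 slopes [0.016 0.068]
side tag 107 ((601.5128173828125, -121.2462387084961), (44.953285217285156, 43.83099365234375), 89.29513549804688) z 0.072 slopes [-0.049  0.037]
side rail 1464 ((1408.6883544921875, -124.91349029541016), (59.281612396240234, 18.11671257019043), 89.86214447021484) z 0.3053 slopes [-0.029  0.058]
side rail 64 ((555.3991088867188, -121.66294860839844), (25.153705596923828, 50.916954040527344), 82.3582992553711) z 0.0699 slopes [-0.078 -0.193]
side rail 130 ((457.3977355957031, -124.34133911132812), (112.39199829101562, 23.624052047729492), 0.8644552826881409) z 0.0696 slopes [-0.012 -0.115]
wrist tag 4750 ((603.5264282226562, -121.56060028076172), (42.54886245727539, 43.00872039794922), 2.028392791748047) z 0.0713 slopes [0.003 0.002]
wrist rail 104 ((639.842529296875, -119.71807098388672), (2.7566118240356445, 15.793837547302246), 89.41914367675781) z 0.0532 slopes [-0.014 -0.124]
wrist rail 1943 ((559.6875610351562, -123.1639404296875), (37.93903350830078, 23.570775985717773), 1.5990543365478516) z 0.0694 slopes [-0.002  0.002]
wrist rail 1702 ((485.0592346191406, -125.11613464355469), (109.9357681274414, 21.232263565063477), 1.3565095663070679) z 0.0704 slopes [0.787 0.2  ]
```

send_rows --steps '[[[0,0,-0.5],[0,0,0],0.5],[[0,0,-0.5],[0,0,0],0.5],[[0,0,-0.5],[0,0,0],0.5],[[0,0,-0.5],[0,0,0],0.5],[[0,0,-0.5],[0,0,0],0.5],[[0,0,-0.5],[0,0,0],0.5],[[0,0,-0.5],[0,0,0],0.5],[[0,0,-0.5],[0,0,0],0.5],[[0,0,0],[0,0,0],0.5],[[0,0,0],[0,0,0],0.5],[[0,0,0],[0,0,0],0.5],[[0,0,0],[0,0,0],0.5]]' --newtons 50

```text
time: 5.2
position: [0.5296, -0.125, 0.1446]
tcp_rot: [1.0, 0.018, -0.0, -0.0]
force: [-0.7, 1.0, -5.2]
grip_width: 0.01
gripper_force: 51.2
```

```bash
python3 look.py a; python3 look.py | grep wrist
```

```text
5.2 [ 0.5296 -0.125   0.1446] [-0.65939439  0.9710199  -5.18562587] [ 0.02259316 -0.01553448 -0.010355  ] 0.010031246323695477
scene tag 276 ((592.3694458007812, -124.932861328125), (43.838706970214844, 46.023563385009766), 0.7231479287147522) z 0.0877 slopes [-0.324  0.018]
scene rail 110 ((-391.9418029785156, -124.61831665039062), (62.03239440917969, 39.57041931152344), 85.6217269897461) z 0.1991 slopes [ 0.013 -0.005]
scene rail 113 ((551.64892578125, -125.65448760986328), (35.86069107055664, 21.024227142333984), 2.598823308944702) z 0.0987 slopes [-0.365  0.021]
side tag 90 ((591.7927856445312, -120.230712890625), (38.985225677490234, 48.107093811035156), 4.397152900695801) z 0.0898 slopes [-0.355 -0.   ]
side rail 1482 ((1408.8770751953125, -124.85684204101562), (60.0568733215332, 19.102951049804688), 88.7591781616211) z 0.3063 slopes [ 0.054 -0.11 ]
side rail 119 ((455.6080322265625, -121.20244598388672), (18.13762664794922, 98.72347259521484), 89.13967895507812) z 0.1313 slopes [-0.35  -0.424]
wrist tag 3449 ((593.372802734375, -121.4036865234375), (41.3204231262207, 42.73661804199219), 1.3703323602676392) z 0.0876 slopes [-0.345 -0.001]
wrist rail 1810 ((551.8873291015625, -121.51347351074219), (35.23585891723633, 26.35833740234375), 1.8955587148666382) z 0.1001 slopes [-0.348 -0.   ]
wrist rail 2123 ((495.99029541015625, -125.08160400390625), (88.99729919433594, 22.96205711364746), 1.8116216659545898) z 0.1342 slopes [0.605 0.061]
wrist tag 3447 ((593.3345336914062, -121.41891479492188), (41.15818786621094, 42.6567497253418), 1.2117551565170288) z 0.0877 slopes [-0.347 -0.003]
wrist rail 1820 ((551.9598999023438, -121.52217102050781), (35.2606086730957, 26.435161590576172), 2.1119580268859863) z 0.1002 slopes [-0.349  0.002]
wrist rail 2127 ((496.21392822265625, -124.82496643066406), (89.13587188720703, 22.97777557373047), 2.184293270111084) z 0.1343 slopes [0.605 0.057]
```

View pics/wrista.png

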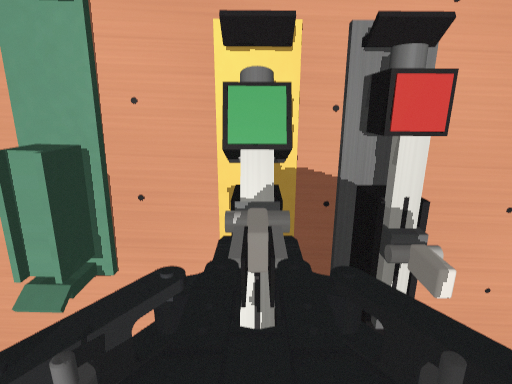

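The wrist picture shows the head (tag about (257,113)) tipped down and clear of the yellow plate: slope 0.347, so the pivot is about 16 mm too near the tail. I lower, slide 16 mm and lift again.

send_rows --steps '[[[0,0,0.5],[0,0,0],0.5],[[0,0,0.5],[0,0,0],0.5],[[0,0,0.5],[0,0,0],0.5],[[0,0,0.5],[0,0,0],0.5],[[0,0,0.5],[0,0,0],0.5],[[0,0,0.5],[0,0,0],0.5],[[0,0,0.5],[0,0,0],0.5],[[0,0,0.5],[0,0,0],0.5],[[0,0,0],[0,0,0],0.5],[[0,0,0],[0,0,0],0.5]]'

```text
time: 6.5
position: [0.5302, -0.125, 0.1049]
tcp_rot: [1.0, 0.018, 0.0, 0.0]
force: [1.4, 0.8, -3.3]
grip_width: 0.0102
gripper_force: 51.4
```

```bash
python3 look.py | grep -v rail
```

```text
6.5 [ 0.5302 -0.125   0.1049] [ 1.36315832  0.75197884 -3.34088124] [-0.00177974 -0.09059177 -0.03246269] 0.010248821080084458
scene tag 259 ((605.1096801757812, -125.20028686523438), (46.54175567626953, 45.44297790527344), 1.5166997909545898) z 0.0712 slopes [0.007 0.034]
side tag 106 ((602.6497192382812, -120.23417663574219), (41.78981399536133, 41.912532806396484), 2.763075590133667) z 0.0726 slopes [-0.021  0.039]
wrist tag 4698 ((604.8009033203125, -121.47999572753906), (43.1220588684082, 42.995155334472656), 2.4943346977233887) z 0.0715 slopes [0.005 0.004]
```

send_rows --steps '[[[0,0,0.1],[0,0,0],0.5],[[0.4,0,0],[0,0,0],0.5],[[0.6,0,0],[0,0,0],0.5],[[0.6,0,0],[0,0,0],0.5],[[0,0,0],[0,0,0],0.5],[[0,0,0],[0,0,0],0.5]]'

```text
time: 7.25
position: [0.5456, -0.1244, 0.1047]
tcp_rot: [1.0, 0.018, -0.0, 0.0]
force: [-2.9, 0.7, 5.7]
grip_width: 0.0102
gripper_force: 52.5
```

```bash
python3 look.py | grep -v rail
```

```text
7.25 [ 0.5456 -0.1244  0.1047] [-2.93765466  0.732044    5.70355973] [ 0.20477802  0.78289622 -0.02566443] 0.010161145895248325
scene tag 263 ((605.9337158203125, -125.18231201171875), (47.10871887207031, 45.7429313659668), 0.3284696340560913) z 0.0712 slopes [0.001 0.012]
side tag 106 ((604.3724975585938, -121.01151275634766), (44.583248138427734, 42.577735900878906), 0.38864076137542725) z 0.0728 slopes [-0.005  0.072]
wrist tag 4452 ((604.5912475585938, -121.43621063232422), (42.77754592895508, 42.838314056396484), 1.9538214206695557) z 0.0714 slopes [0.004 0.   ]
```

send_rows --steps '[[[0,0,-0.5],[0,0,0],0.5],[[0,0,-0.5],[0,0,0],0.5],[[0,0,-0.7],[0,0,0],0.5],[[0,0,-1],[0,0,0],0.5],[[0,0,-1],[0,0,0],0.5],[[0,0,-1.3],[0,0,0],0.5],[[0,0,-1.3],[0,0,0],0.5],[[0,0,-1],[0,0,0],0.5],[[0,0,-0.7],[0,0,0],0.5],[[0,0,0],[0,0,0],0.5],[[0,0,0],[0,0,0],0.5],[[0,0,0],[0,0,0],0.5]]'

```text
time: 8.6
position: [0.5453, -0.1243, 0.1832]
tcp_rot: [1.0, 0.018, -0.001, -0.0]
force: [-0.4, 0.1, -5.5]
grip_width: 0.0101
gripper_force: 51.2
```

```bash
python3 look.py; python3 - <<'E'
from h import *
s=robot.observe();c=capture("wrist");W=pts(c,s);save(c,"pics/wb.png")
hsv=cv2.cvtColor(c["frame"],cv2.COLOR_RGB2HSV);H,S,V=[hsv[...,i].astype(int) for i in range(3)]
m=(H>45)&(H<90)&(S>90)&(V>40)&(W[...,1]>-.02)
for a,b in((.005,.02),(.05,.06),(.062,.075)):
    P=W[m&(W[...,2]>a)&(W[...,2]<b)]
    if len(P)>30: print(a,len(P),P[:,:2].min(0),P[:,:2].max(0),cv2.minAreaRect((P[:,:2]*1000).astype(np.float32)))
E
```

```text
8.6 [ 0.5453 -0.1243  0.1832] [-0.39793278  0.08540435 -5.46273318] [ 0.00806217  0.04139262 -0.03067626] 0.010137378310701025
scene tag 300 ((603.1474609375, -125.04727172851562), (46.140464782714844, 47.59047317504883), 89.54000091552734) z 0.1453 slopes [-0.074  0.028]
scene rail 115 ((-391.20599365234375, -124.33853149414062), (65.34687805175781, 41.28760528564453), 78.26123809814453) z 0.1989 slopes [0.033 0.008]
scene rail 79 ((566.7012329101562, -124.62727355957031), (24.4905948638916, 22.334962844848633), 2.080226421356201) z 0.146 slopes [-0.072  0.037]
side tag 111 ((602.2637329101562, -122.57614135742188), (43.446998596191406, 49.68056106567383), 3.7925808429718018) z 0.1464 slopes [-0.118  0.03 ]
side rail 1479 ((1407.94677734375, -124.2365493774414), (21.022768020629883, 59.71373748779297), 2.8968350887298584) z 0.3091 slopes [ 0.026 -0.087]
side rail 166 ((468.991943359375, -123.37580871582031), (117.06272888183594, 23.90961456298828), 3.186185836791992) z 0.1522 slopes [-0.07 -0.31]
wrist tag 4208 ((603.380126953125, -121.3116455078125), (42.93312072753906, 42.67216491
[... 439 characters left out ...]
1.258853912353516), 2.6316449642181396) z 0.1608 slopes [-0.091  0.011]
wrist rail 2399 ((504.6482849121094, -124.85429382324219), (106.06647491455078, 23.619653701782227), 1.5546824932098389) z 0.1849 slopes [0.7   0.097]
0.005 331 [0.41181779 0.03322018] [0.70211572 0.1029265 ] ((556.2698974609375, 65.195556640625), (290.7875061035156, 67.08676147460938), 1.85654616355896)
0.05 259 [0.41423262 0.05106284] [0.55695956 0.09237019] ((485.56829833984375, 71.81819152832031), (142.72979736328125, 41.302268981933594), 0.09099268168210983)
0.062 132 [0.41022356 0.05093037] [0.55637244 0.09161856] ((483.1514892578125, 71.34580993652344), (146.15089416503906, 39.79433059692383), 0.43934139609336853)
```

```bash
python3 - <<'E'
from h import *
s=robot.observe();c=capture("wrist")
C={"w1":np.load("w1.npy"),"w2":pts(c,s),"scene":pts(dict(np.load("scene0.npz"))),"side":pts(dict(np.load("side0.npz")))}
for n,W in C.items():
    P=W.reshape(-1,3);P=P[np.isfinite(P[:,0])]
    P=P[(P[:,1]>.02)&(P[:,1]<.12)&(P[:,0]>.4)&(P[:,0]<.72)]
    t=P[(abs(P[:,2]-.067)<.0025)&(P[:,0]>.44)&(P[:,0]<.565)]
    for nm,q in(("L",t[t[:,1]>.072]),("R",t[t[:,1]<.072])):
        if len(q)>8: print(n,nm,len(q),"x",np.percentile(q[:,0],[0,2,98,100]).round(4),"line y@.5",np.polyfit(q[:,0]-.5,q[:,1],1).round(4),"y",q[:,1].min().round(4),q[:,1].max().round(4))
    h=P[(P[:,2]>.03)&(P[:,0]>.62)];
    if len(h)>5: print(n,"front stop",len(h),h.min(0).round(4),h.max(0).round(4))
    f=P[(abs(P[:,2]-.01)<.004)&(P[:,0]>.57)&(P[:,0]<.68)]
    if len(f)>30:
        b=np.round(f[:,0],2);e=np.array([(x,f[b==x,1].min(),f[b==x,1].max()) for x in np.unique(b) if (b==x).sum()>10])
        print(n,"foot y lo/hi",np.median(e[:,1]).round(4),np.median(e[:,2]).round(4),"slopes",np.polyfit(e[:,0],e[:,1],1)[0].round(4),np.polyfit(e[:,0],e[:,2],1)[0].round(4))
E
```

```text
w1 L 648 x [0.4404 0.4434 0.5544 0.5564] line y@.5 [0.011  0.0926] y 0.0889 0.0971
w1 R 635 x [0.4408 0.4435 0.5547 0.5568] line y@.5 [0.0089 0.0547] y 0.0508 0.0596
w1 foot y lo/hi 0.0349 0.1159 slopes 0.0117 -0.1899
w2 L 824 x [0.4401 0.4431 0.5547 0.5565] line y@.5 [0.0103 0.0925] y 0.0884 0.0974
w2 R 796 x [0.44   0.4427 0.5552 0.557 ] line y@.5 [0.0108 0.0547] y 0.0508 0.0595
w2 front stop 1183 [0.6881 0.0452 0.03  ] [0.7023 0.1071 0.0472]
w2 foot y lo/hi 0.0347 0.1157 slopes 0.0055 0.0079
scene L 56 x [0.4455 0.446  0.5539 0.5563] line y@.5 [0.0104 0.0913] y 0.0883 0.0954
scene R 56 x [0.4406 0.4436 0.5544 0.5568] line y@.5 [0.0196 0.0536] y 0.0498 0.0583
scene front stop 87 [0.6885 0.0449 0.0306] [0.706  0.1054 0.0505]
scene foot y lo/hi 0.0337 0.1145 slopes 0.0101 0.0178
side L 54 x [0.4416 0.4429 0.5509 0.552 ] line y@.5 [0.0036 0.0928] y 0.088 0.0971
side R 52 x [0.4414 0.4427 0.5481 0.5539] line y@.5 [0.0024 0.0546] y 0.0491 0.0594
side front stop 102 [0.6812 0.0451 0.0301] [0.7049 0.1074 0.0501]
side foot y lo/hi 0.0353 0.1152 slopes -0.1532 -0.0123
```

View pics/wb.png

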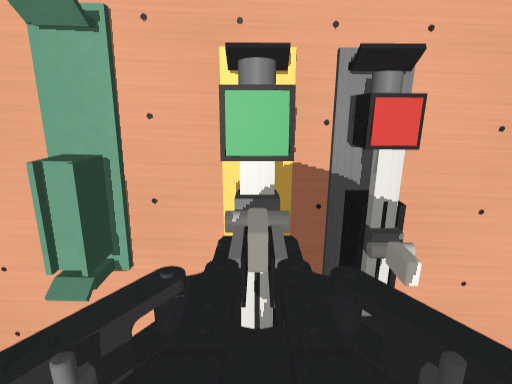

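The wrist picture shows the bar hanging nearly level over the yellow bay (tag about (257,123), slope 0.07) and the nest at the left, walls about (50 to 100, 160 to 275). I put the nest at (0.562, 0.074), yaw 0.01. Next is the carry.

send_rows --steps '[[[0.1,-0.5,-0.3],[0,0,0],0.5],[[0.2,-1,-0.3],[0,0,0],0.5],[[0.2,-1.4,-0.3],[0,0,0],0.5],[[0.2,-1.6,0],[0,0,0],0.5],[[0.2,-1.6,0],[0,0,0],0.5],[[0.2,-1.6,0],[0,0,0],0.5],[[0.2,-1.6,0],[0,0,0],0.5],[[0.2,-1.6,0],[0,0,0],0.5],[[0.2,-1.6,0],[0,0,0],0.5],[[0.2,-1.6,0],[0,0,0],0.5],[[0.2,-1.6,0],[0,0,0],0.5],[[0.2,-1.4,0],[0,0,0],0.5]]'

```text
time: 10.05
position: [0.5633, 0.036, 0.193]
tcp_rot: [1.0, 0.029, -0.0, -0.006]
force: [-0.8, 1.2, -6.2]
grip_width: 0.0104
gripper_force: 51.2
```

send_rows --steps '[[[0.3,-1.1,0],[0,0,0.005],0.5],[[0.3,-0.8,0],[0,0,0.01],0.5],[[0.3,-0.5,0],[0,0,0.01],0.5],[[0.3,-0.2,0],[0,0,0],0.5],[[0.2,0,0],[0,0,0],0.5],[[0.2,0,0],[0,0,0],0.5],[[0.1,0,0],[0,0,0],0.5],[[0,0,0],[0,0,0],0.5],[[0,0,0],[0,0,0],0.5],[[0,0,0],[0,0,0],0.5]]'

```text
time: 11.05
position: [0.5795, 0.0441, 0.1934]
tcp_rot: [0.999, 0.03, -0.001, -0.014]
force: [-0.8, -0.1, -6.2]
grip_width: 0.0101
gripper_force: 51.2
```

```bash
python3 look.py c| grep -v rail;python3 -c "
from h import *
s=robot.observe();print(Rn.from_quat(s['tcp_rot']).as_matrix()[:,0])"
```

```text
11.05 [0.5795 0.0441 0.1934] [-0.83761216 -0.14541939 -6.23159103] [-0.02786201  0.02127745  0.00275602] 0.010126532037800673
scene tag 182 ((489.40582275390625, 57.651390075683594), (133.7286376953125, 16.930862426757812), 1.8188942670822144) z 0.0618 slopes [ 0.008 -0.528]
scene tag 278 ((636.7339477539062, 46.07770538330078), (48.17247772216797, 46.31482696533203), 1.998420000076294) z 0.1554 slopes [-0.066  0.057]
side tag 125 ((637.494384765625, 49.85294723510742), (43.74879837036133, 43.30084991455078), 4.323808670043945) z 0.1569 slopes [-0.06   0.046]
wrist tag 4219 ((637.6365966796875, 49.63750457763672), (42.31352615356445, 42.61820602416992), 3.377361536026001) z 0.1558 slopes [-0.066  0.03 ]
[ 9.98182880e-01  6.02552254e-02 -4.95460707e-04]
```

View pics/wristc.png

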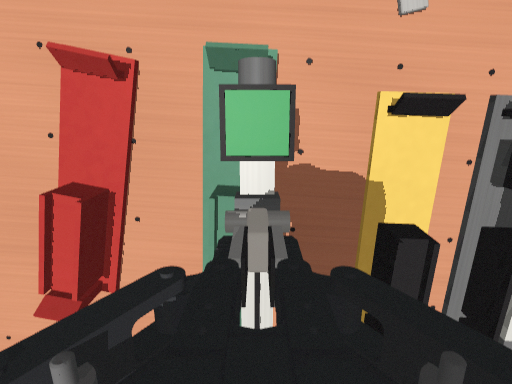

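The wrist picture shows the bar (tag about (257,123)) right of the green nest's centre line: the carry ended 29 mm short, with the tool slightly turned. I check the joints.

```bash
python3 - <<'E'
from h import *
s=robot.observe();print(np.round(s["joint_pos"],3));R=Rn.from_quat(s["tcp_rot"]).as_matrix();print(R.round(4))
d=np.array([.5777,.0735,s["position"][2]])-s["position"];print("to go tool cm",(R.T@d*100).round(2))
Rt=np.array([[np.cos(.0105),np.sin(.0105),0],[np.sin(.0105),-np.cos(.0105),0],[0,0,-1]])
print("turn tool",Rn.from_matrix(R.T@Rt).as_rotvec().round(4))
E
```

```text
[ 0.059  0.285 -0.121  1.166  0.027  3.141]
[[ 9.982e-01  6.020e-02 -2.100e-03]
 [ 6.030e-02 -9.978e-01  2.710e-02]
 [-5.000e-04 -2.720e-02 -9.996e-01]]
to go tool cm [-0.01 -2.95  0.08]
turn tool [-0.0272  0.0012  0.0498]
```

Joint 6 sits at its +3.14 limit, so this grasp cannot reach the nest's heading. The half-turned grasp (joint 6 near 0.1) can. I carry the bar back, set it in the yellow bay, turn the tool by π and grip again.

send_rows --steps '[[[-0.2,0.5,0],[0,0,0],0.5],[[-0.3,1,0],[0,0,0],0.5],[[-0.4,1.4,0],[0,0,0],0.5],[[-0.5,1.6,0],[-0.01,0,0.005],0.5],[[-0.5,1.6,0],[-0.01,0,0.005],0.5],[[-0.5,1.6,0],[-0.007,0,0.005],0.5],[[-0.5,1.6,0],[0,0,0.005],0.5],[[-0.5,1.6,0],[0,0,0.005],0.5],[[-0.4,1.6,0],[0,0,0],0.5],[[-0.3,1.4,0],[0,0,0],0.5],[[-0.2,1,0],[0,0,0],0.5],[[-0.1,0.5,0],[0,0,0],0.5]]'

```text
time: 12.4
position: [0.543, -0.1131, 0.1918]
tcp_rot: [1.0, 0.017, -0.0, -0.0]
force: [-0.5, 0.0, -6.0]
grip_width: 0.0099
gripper_force: 51.2
```

```bash
cat > go.py <<'E'
from h import *
import sys
x,y,z,yaw=map(float,sys.argv[1:5])
s=robot.observe();R=Rn.from_quat(s["tcp_rot"]).as_matrix();c,n=np.cos(yaw),np.sin(yaw)
Rt=np.array([[c,n,0],[n,-c,0],[0,0,-1]])
print(s["time"],s["position"],"q",np.round(s["joint_pos"],2),"\ncm",(R.T@(np.array([x,y,z])-s["position"])*100).round(2),"turn",Rn.from_matrix(R.T@Rt).as_rotvec().round(4))
E
python3 go.py .5430 -.1243 .183 .036; python3 look.py | grep "wrist tag"
```

```text
12.4 [ 0.54297372 -0.11313289  0.19183951] q [-0.21  0.24 -0.19  1.15 -0.    2.9 ] 
cm [-0.03  1.12  0.88] turn [-0.      0.0006 -0.0018]
wrist tag 4221 ((600.968017578125, -110.26589965820312), (42.94730758666992, 42.57729721069336), 1.954881191253662) z 0.1538 slopes [-0.073  0.008]
```

send_rows --steps '[[[0,0.5,0.5],[0,0,0],0.5],[[0,0.4,1],[0,0,0],0.5],[[0,0.2,1.2],[0,0,0],0.5],[[0,0,1.2],[0,0,0],0.5],[[0,0,1.2],[0,0,0],0.5],[[0,0,1],[0,0,0],0.5],[[0,0,0.8],[0,0,0],0.5],[[0,0,0.7],[0,0,0],0.5],[[0,0,0.5],[0,0,0],0.5],[[0,0,0.5],[0,0,0],0.5],[[0,0,0.2],[0,0,0],0.5],[[0,0,0],[0,0,0],0.5]]'

```text
time: 13.75
position: [0.5439, -0.1228, 0.1049]
tcp_rot: [1.0, 0.018, 0.0, -0.0]
force: [-1.7, 1.7, 2.0]
grip_width: 0.0105
gripper_force: 52.1
```

```bash
python3 look.py | grep -v rail
```

```text
13.75 [ 0.5439 -0.1228  0.1049] [-1.66977733  1.66342256  2.02731841] [0.27038779 0.46879703 0.00427985] 0.010464262699261493
scene tag 262 ((602.9739379882812, -123.51371002197266), (48.468414306640625, 45.813011169433594), 1.2246301174163818) z 0.0716 slopes [-0.002  0.036]
side tag 105 ((602.8078002929688, -120.4906005859375), (43.137046813964844, 44.50120544433594), 0.9377594590187073) z 0.0717 slopes [-0.03   0.014]
wrist tag 4413 ((603.2230224609375, -119.809326171875), (43.243927001953125, 42.83574676513672), 2.07076096534729) z 0.0715 slopes [0.005 0.006]
```

send_rows --steps '[[[0.25,0,0],[0,0,0],0.5],[[0.2,0,0],[0,0,0],0.5],[[0,0,0],[0,0,0],0.5],[[0,0,0],[0,0,0],3],[[0,0,0],[0,0,0],6],[[0,0,0],[0,0,0],8.5],[[0,0,0],[0,0,0],8.5],[[0,0,-1],[0,0,0],8.5],[[0,0,-2],[0,0,0],8.5],[[0,0,-3],[0,0,0],8.5],[[0,0,-2],[0,0,0],8.5],[[0,0,0],[0,0,-0.1],8.5]]'

```text
time: 15.1
position: [0.5503, -0.1233, 0.188]
tcp_rot: [0.998, 0.069, 0.003, 0.001]
force: [-0.6, 0.1, 1.3]
grip_width: 0.0852
gripper_force: 0.0
```

send_rows --steps '[[[0,0,0],[0,0,-0.149],8.5],[[0,0,0],[0,0,-0.149],8.5],[[0,0,0],[0,0,-0.149],8.5],[[0,0,0],[0,0,-0.149],8.5],[[0,0,0],[0,0,-0.149],8.5],[[0,0,0],[0,0,-0.149],8.5],[[0,0,0],[0,0,-0.149],8.5],[[0,0,0],[0,0,-0.149],8.5],[[0,0,0],[0,0,-0.149],8.5],[[0,0,0],[0,0,-0.149],8.5],[[0,0,0],[0,0,-0.149],8.5],[[0,0,0],[0,0,-0.149],8.5]]'

```text
time: 16.3
position: [0.5481, -0.1228, 0.1846]
tcp_rot: [0.57, 0.822, -0.0, -0.0]
force: [-0.7, 0.5, 0.2]
grip_width: 0.0846
gripper_force: 0.0
```

send_rows --steps '[[[0,0,0],[0,0,-0.149],8.5],[[0,0,0],[0,0,-0.149],8.5],[[0,0,0],[0,0,-0.149],8.5],[[0,0,0],[0,0,-0.149],8.5],[[0,0,0],[0,0,-0.149],8.5],[[0,0,0],[0,0,-0.149],8.5],[[0,0,0],[0,0,-0.149],8.5],[[0,0,0],[0,0,-0.149],8.5],[[0,0,0],[0,0,-0.062],8.5],[[0,0,0],[0,0,0],8.5]]'

```text
time: 17.3
position: [0.5481, -0.1228, 0.1845]
tcp_rot: [-0.018, 1.0, 0.0, -0.0]
force: [-0.4, -0.3, -0.2]
grip_width: 0.0851
gripper_force: 0.0
```

```bash
python3 go.py .5480 -.1228 .1045 3.177; python3 - <<'E'
from h import *
s=robot.observe();p=np.array(s["position"])
for n in("scene","side","wrist"):
    c=capture(n);W=pts(c,s);save(c,f"pics/{n}d.png")
    m=(W[...,2]>.129)&(W[...,2]<.142)&(abs(W[...,1]+.123)<.02)&(abs(W[...,0]-.545)<.03);T=W[m]
    if len(T)>8: print(n,len(T),cv2.minAreaRect((T[:,:2]*1000).astype(np.float32)),np.median(T,0))
    hsv=cv2.cvtColor(c["frame"],cv2.COLOR_RGB2HSV);H,S,V=[hsv[...,i].astype(int) for i in range(3)]
    T=W[(H>45)&(H<90)&(S>90)&(V>40)&(abs(W[...,2]-.071)<.01)&(W[...,1]<-.05)]
    if len(T)>8: print(n,"tag",len(T),cv2.minAreaRect((T[:,:2]*1000).astype(np.float32)))
E
```

```text
17.3 [ 0.54814489 -0.12280372  0.18449812] q [-0.22  0.25 -0.18  1.13 -0.   -0.26] 
cm [0.01 0.   8.  ] turn [ 0.     -0.0001  0.0003]
scene 38 ((547.6477661132812, -122.76892852783203), (21.116138458251953, 12.124590873718262), 6.017231464385986) [ 0.5475394  -0.12382422  0.13491445]
scene tag 259 ((604.3927612304688, -123.31632232666016), (45.94286346435547, 45.68914794921875), 87.99419403076172)
side 25 ((545.0679321289062, -122.32804870605469), (21.449871063232422, 14.878341674804688), 15.25387954711914) [ 0.54455736 -0.12063102  0.13356326]
side tag 110 ((602.2965698242188, -119.1552734375), (40.364280700683594, 42.88438415527344), 2.0221614837646484)
wrist 466 ((546.2373046875, -121.52198028564453), (22.06601333618164, 11.36562728881836), 2.4243710041046143) [ 0.54549192 -0.1215345   0.13528532]
wrist tag 1732 ((604.3377075195312, -119.16454315185547), (45.198081970214844, 42.81761169433594), 2.3083693981170654)
```

send_rows --steps '[[[0,0,1],[0,0,0],8.5],[[0,0,2],[0,0,0],8.5],[[0,0,2.5],[0,0,0],8.5],[[0,0,1.5],[0,0,0],8.5],[[0,0,0.8],[0,0,0],8.5],[[0,0,0],[0,0,0],5],[[0,0,0],[0,0,0],2],[[0,0,0],[0,0,0],1],[[0,0,0],[0,0,0],0.5],[[0,0,0],[0,0,0],0.5],[[0,0,0],[0,0,0],0.5],[[0,0,0],[0,0,0],0.5]]'

```text
time: 18.65
position: [0.5485, -0.1226, 0.1065]
tcp_rot: [-0.018, 1.0, 0.0, 0.0]
force: [-0.3, 1.3, 5.7]
grip_width: 0.0097
gripper_force: 50.5
```

send_rows --steps '[[[0,0,0],[0,0,0],0.5],[[0,0,-0.4],[0,0,0],0.5],[[0,0,-0.5],[0,0,0],0.5],[[0,0,-0.8],[0,0,0],0.5],[[0,0,-1.2],[0,0,0],0.5],[[0,0,-1.5],[0,0,0],0.5],[[0,0,-1.5],[0,0,0],0.5],[[0,0,-1.2],[0,0,0],0.5],[[0,0,-1],[0,0,0],0.5],[[0,0,-0.6],[0,0,0],0.5],[[0,0,0],[0,0,0],0.5],[[0,0,0],[0,0,0],0.5]]'

```text
time: 19.85
position: [0.5477, -0.1227, 0.1924]
tcp_rot: [-0.018, 1.0, 0.0, -0.001]
force: [0.3, -0.6, -6.0]
grip_width: 0.01
gripper_force: 49.3
```

```bash
python3 look.py e
```

```text
19.85 [ 0.5477 -0.1227  0.1924] [ 0.30058804 -0.59299139 -5.97058941] [-0.00284719  0.02053383  0.02535466] 0.010031503615607364
scene tag 295 ((601.955810546875, -123.33518981933594), (48.19470977783203, 45.42977523803711), 2.746443748474121) z 0.1569 slopes [-0.013  0.023]
scene rail 110 ((-389.3707580566406, -124.670166015625), (65.78999328613281, 40.5391960144043), 77.3350601196289) z 0.1991 slopes [-0.016 -0.005]
scene rail 65 ((567.2235107421875, -123.3332748413086), (21.171152114868164, 21.484413146972656), 86.89485168457031) z 0.1551 slopes [-0.031  0.073]
side tag 111 ((603.2349853515625, -119.98633575439453), (51.0021858215332, 45.96653747558594), 88.16667938232422) z 0.1581 slopes [-0.006  0.057]
side rail 1489 ((1409.423583984375, -122.70156860351562), (59.83348083496094, 19.44664192199707), 89.8545150756836) z 0.3076 slopes [ 0.937 -0.107]
side rail 175 ((468.98370361328125, -121.10356140136719), (122.01377868652344, 24.15370750427246), 4.19509744644165) z 0.1538 slopes [ 0.003 -0.191]
wrist tag 841 ((591.51904296875, -120.69815826416016), (69.14022827148438, 17.802806854248047), 2.358902931213379) z 0.1568 slopes [-0.016  0.014]
wrist rail 5828 ((475.46881103515625, -121.18701171875), (112.39751434326172, 29.8320255279541), 1.9902520179748535) z 0.1554 slopes [-0.003 -0.007]
wrist rail 1324 ((545.7527465820312, -117.53553771972656), (24.366966247558594, 19.902231216430664), 5.011025905609131) z 0.2204 slopes [ 0.344 -0.258]
wrist rail 88 ((643.8289184570312, -116.00909423828125), (7.304548740386963, 11.116377830505371), 1.2007640600204468) z 0.1383 slopes [-0.079 -0.144]
```

View pics/wriste.png

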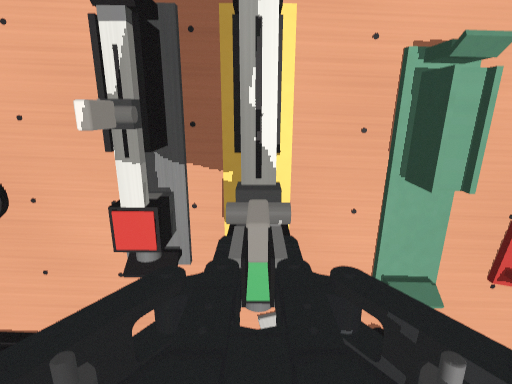

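The wrist picture, now from the tail side, shows the bar level over the yellow bay (rail (258,80) to (258,190), tag (258,280)) and the green nest at the right. Tilt is about 0.01 rad. I carry it across with this grasp.

send_rows --steps '[[[-0.1,0.5,0],[0,0,0],0.5],[[-0.2,1,0],[0,0,0],0.5],[[-0.2,1.4,0],[0,0,0],0.5],[[-0.2,1.6,0],[0,0,0],0.5],[[-0.2,1.6,0],[0,0,0],0.5],[[-0.2,1.6,0],[0,0,0],0.5],[[-0.2,1.6,0],[0,0,0],0.5],[[-0.2,1.6,0],[0,0,0],0.5],[[-0.2,1.6,0],[0,0,0],0.5],[[-0.2,1.6,0],[0,0,0],0.5],[[-0.2,1.6,0],[0,0,0],0.5],[[-0.3,1.4,0],[0,0,0.005],0.5]]'

```text
time: 21.2
position: [0.5658, 0.0505, 0.1928]
tcp_rot: [-0.015, 1.0, 0.0, -0.0]
force: [-0.3, 0.4, -5.2]
grip_width: 0.0099
gripper_force: 49.3
```

send_rows --steps '[[[-0.3,1.1,0],[0,0,0.01],0.5],[[-0.3,0.7,0],[0,0,0.01],0.5],[[-0.3,0.4,0],[0,0,0],0.5],[[-0.3,0,0],[0,0,0],0.5],[[-0.3,0,0],[0,0,0],0.5],[[-0.2,0,0],[0,0,0],0.5],[[0,0,0],[0,0,0],0.5],[[0,0,0],[0,0,0],0.5]]'

```text
time: 22.0
position: [0.5823, 0.0709, 0.1928]
tcp_rot: [-0.005, 1.0, 0.0, -0.0]
force: [0.5, 0.6, -5.4]
grip_width: 0.0101
gripper_force: 49.3
```

```bash
python3 go.py .5807 .0735 .120 3.1521; python3 look.py f
```

```text
22.0 [0.58225841 0.07091265 0.1927788 ] q [ 0.12  0.3  -0.11  1.17  0.    0.11] 
cm [0.15 0.26 7.28] turn [ 0.0002 -0.0009 -0.0004]
22.0 [0.5823 0.0709 0.1928] [ 0.47012239  0.57098323 -5.4140082 ] [-0.02755505  0.00887124  0.03661102] 0.010101471884845467
scene tag 523 ((485.5828857421875, 70.12239837646484), (142.24447631835938, 41.36997604370117), 0.5903924703598022) z 0.0566 slopes [-0.006 -0.145]
scene tag 258 ((637.61376953125, 68.5189437866211), (46.14312744140625, 46.855926513671875), 2.7303223609924316) z 0.1576 slopes [-0.009  0.003]
scene rail 247 ((495.00213623046875, 68.76864624023438), (112.96599578857422, 23.7130184173584), 2.808001756668091) z 0.1548 slopes [0.008 0.067]
side tag 138 ((637.1170043945312, 72.71879577636719), (48.060611724853516, 42.841880798339844), 0.8346726894378662) z 0.1584 slopes [-0.008 -0.008]
side rail 2197 ((1409.8294677734375, 70.98767852783203), (60.0726318359375, 19.29788589477539), 86.55025482177734) z 0.3595 slopes [-0.996  0.072]
side rail 262 ((499.65228271484375, 71.51133728027344), (131.85838317871094, 26.802282333374023), 1.0578244924545288) z 0.1558 slopes [ 0.002 -0.089]
wrist tag 862 ((626.0767211914062, 72.4850082397461), (17.760923385620117, 69.63077545166016), 89.80083465576172) z 0.1576 slopes [-0.012 -0.002]
wrist rail 5924 ((495.67413330078125, 71.70476531982422), (141.84353637695312, 35.95408248901367), 0.6834482550621033) z 0.1553 slopes [0.003 0.005]
wrist rail 1197 ((580.03173828125, 71.93445587158203), (22.511516571044922, 11.253836631774902), 3.3590478897094727) z 0.221 slopes [ 0.195 -0.011]
```

send_rows --steps '[[[0.1,0.26,0],[0,0,0],0.5],[[0,0,0.5],[0,0,0],0.5],[[0,0,1],[0,0,0],0.5],[[0,0,1.3],[0,0,0],0.5],[[0,0,1.3],[0,0,0],0.5],[[0,0,1],[0,0,0],0.5],[[0,0,0.7],[0,0,0],0.5],[[0,0,0.5],[0,0,0],0.5],[[0,0,0],[0,0,0],0.5],[[0,0,0],[0,0,0],0.5]]'

```text
time: 23.15
position: [0.5815, 0.0739, 0.1301]
tcp_rot: [-0.005, 1.0, 0.0, -0.0]
force: [1.1, 0.4, -4.6]
grip_width: 0.01
gripper_force: 49.3
```

```bash
python3 look.py g
```

```text
23.15 [0.5815 0.0739 0.1301] [ 1.06978543  0.36813701 -4.61993238] [ 0.00319797 -0.02290864 -0.00781853] 0.01004072020625419
scene tag 194 ((486.8991394042969, 56.93696212768555), (141.0384063720703, 15.672001838684082), 0.8630115389823914) z 0.0629 slopes [ 0.002 -0.531]
scene tag 242 ((637.0534057617188, 71.7406005859375), (45.56378936767578, 48.66422653198242), 88.84190368652344) z 0.0941 slopes [-0.004  0.025]
scene rail 190 ((492.87103271484375, 71.32723236083984), (109.63057708740234, 24.57079315185547), 3.1534764766693115) z 0.0925 slopes [-0.009  0.048]
side tag 128 ((634.7869873046875, 75.21968078613281), (43.74412536621094, 44.85268783569336), 0.18781757354736328) z 0.0959 slopes [-0.039  0.028]
side rail 2220 ((1409.1611328125, 73.91104125976562), (59.94984436035156, 17.653364181518555), 88.71897888183594) z 0.3594 slopes [ 0.501 -0.006]
side rail 264 ((498.1805725097656, 74.22462463378906), (132.4933319091797, 28.651058197021484), 1.6391202211380005) z 0.0934 slopes [ 0.007 -0.074]
wrist tag 106 ((512.9208984375, 56.0396614074707), (17.092615127563477, 7.294074535369873), 0.610092282295227) z 0.0659 slopes [-0.156 -1.868]
wrist tag 856 ((625.1550903320312, 74.58345031738281), (70.17176818847656, 17.68825912475586), 1.3907362222671509) z 0.0947 slopes [-0.015  0.005]
wrist rail 5930 ((503.7964172363281, 74.26753234863281), (123.87004089355469, 29.115358352661133), 0.5968189239501953) z 0.0929 slopes [-0.002  0.009]
wrist rail 1188 ((579.22314453125, 74.74199676513672), (22.512279510498047, 11.30111026763916), 2.1121678352355957) z 0.1583 slopes [ 0.18  -0.009]
```

View pics/wristg.png

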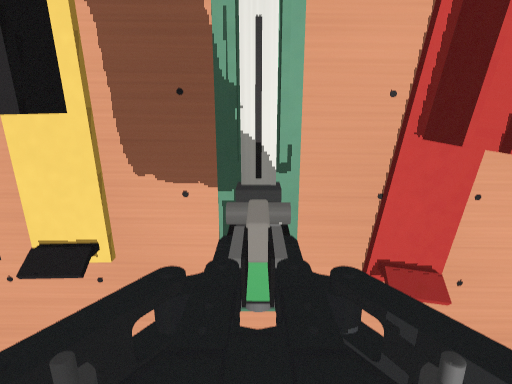

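The rail (columns 239 to 279) is centred over the nest channel (215 to 303) and level, so I lower it home.

send_rows --steps '[[[0,0,0.4],[0,0,0],0.5],[[0,0,0.4],[0,0,0],0.5],[[0,0,0.4],[0,0,0],0.5],[[0,0,0.4],[0,0,0],0.5],[[0,0,0.3],[0,0,0],0.5],[[0,0,0.3],[0,0,0],0.5],[[0,0,0.2],[0,0,0],0.5],[[0,0,0],[0,0,0],0.5],[[0,0,0],[0,0,0],0.5]]'

```text
time: 24.2
position: [0.5815, 0.0742, 0.1066]
tcp_rot: [-0.005, 1.0, 0.0, 0.0]
force: [-1.7, -0.1, 2.7]
grip_width: 0.0098
gripper_force: 50.2
```

```bash
python3 look.py h|grep -v side
```

```text
24.2 [0.5815 0.0742 0.1066] [-1.65161252 -0.12408303  2.66904266] [0.21126081 0.57194266 0.00069523] 0.009768307635910073
scene tag 104 ((481.2622375488281, 53.48944854736328), (30.666135787963867, 140.87461853027344), 76.74778747558594) z 0.0601 slopes [-0.05   0.339]
scene tag 236 ((636.1984252929688, 71.92793273925781), (47.580108642578125, 46.8305549621582), 2.1437947750091553) z 0.0712 slopes [-0.029  0.006]
scene rail 202 ((492.68072509765625, 72.62359619140625), (29.34186553955078, 109.7992172241211), 86.66875457763672) z 0.0691 slopes [ 0.009 -0.039]
wrist tag 90 ((513.62158203125, 58.54820251464844), (5.603926658630371, 12.653328895568848), 70.98094177246094) z 0.0618 slopes [-0.022 -3.27 ]
wrist tag 840 ((624.9620361328125, 75.37984466552734), (68.49624633789062, 17.82809829711914), 0.6406679749488831) z 0.0715 slopes [-0.019 -0.002]
wrist rail 5879 ((509.1300048828125, 74.39360046386719), (111.79498291015625, 26.197725296020508), 0.7706772089004517) z 0.0695 slopes [-0.     0.002]
wrist rail 1232 ((578.92724609375, 75.0914077758789), (22.756385803222656, 11.004310607910156), 0.8575348258018494) z 0.1349 slopes [0.204 0.005]
```

Seated: the tag is at z 0.0715, the same as in the dock, and the force has reversed. I release, rise and check.

send_rows --steps '[[[0,0,0],[0,0,0],1.6],[[0,0,0],[0,0,0],3],[[0,0,0],[0,0,0],6],[[0,0,0],[0,0,0],8.5],[[0,0,0],[0,0,0],8.5],[[0,0,-1],[0,0,0],8.5],[[0,0,-2],[0,0,0],8.5],[[0,0,-3],[0,0,0],8.5],[[0,0,-3],[0,0,0],8.5],[[0,0,-3],[0,0,0],8.5],[[0,0,0],[0,0,0],8.5],[[0,0,0],[0,0,0],8.5]]'

```text
time: 25.55
position: [0.5819, 0.0739, 0.227]
tcp_rot: [-0.005, 1.0, 0.0, 0.001]
force: [0.6, -0.2, -0.9]
grip_width: 0.085
gripper_force: 0.0
```

```bash
python3 look.py i
```

```text
25.55 [0.5819 0.0739 0.227 ] [ 0.59860781 -0.21085606 -0.94776528] [ 0.01086361  0.07293597 -0.0096475 ] 0.08501115269351962
scene tag 104 ((483.779052734375, 54.04813003540039), (29.96283721923828, 143.82568359375), 77.37724304199219) z 0.0613 slopes [-0.045  0.188]
scene tag 233 ((635.8696899414062, 72.52677917480469), (45.953163146972656, 48.314571380615234), 89.48473358154297) z 0.0713 slopes [0.007 0.036]
scene rail 279 ((491.30987548828125, 75.16503143310547), (108.04624938964844, 30.751731872558594), 0.6087943315505981) z 0.0692 slopes [0.001 0.018]
scene rail 62 ((599.9570922851562, 73.8166732788086), (22.35333824157715, 25.511842727661133), 8.088968276977539) z 0.0698 slopes [0.069 0.073]
side tag 129 ((635.126708984375, 75.99357604980469), (46.072750091552734, 41.77839660644531), 88.82017517089844) z 0.0722 slopes [-0.009 -0.022]
side rail 2229 ((1409.4139404296875, 74.05857849121094), (18.369434356689453, 60.10124969482422), 2.1706247329711914) z 0.3601 slopes [-0.356  0.035]
side rail 242 ((498.92236328125, 73.14562225341797), (132.58753967285156, 34.95942306518555), 2.11
[... 225 characters left out ...]
75, 86.8415756225586), (8.932324409484863, 16.16252899169922), 13.489984512329102) z 0.0648 slopes [-1.386  0.008]
wrist tag 100 ((541.9866333007812, 57.60454559326172), (8.23342227935791, 31.54180335998535), 89.73462677001953) z 0.0679 slopes [-0.124 -1.69 ]
wrist tag 1365 ((638.9205932617188, 76.32476043701172), (41.78236389160156, 45.77914810180664), 89.81182098388672) z 0.0736 slopes [0.001 0.002]
wrist rail 2287 ((506.10784912109375, 74.53043365478516), (123.0241928100586, 25.360795974731445), 1.7624626159667969) z 0.0711 slopes [0.003 0.002]
wrist rail 584 ((594.0213012695312, 78.8873291015625), (27.824932098388672, 45.50852584838867), 76.24447631835938) z 0.1356 slopes [-1.765 -1.601]
```

View pics/wristi.png

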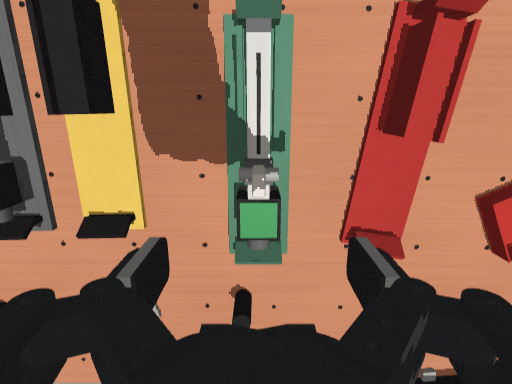

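The bar lies level in the green nest (tag about (258,221)), its rail between the walls and the gripper clear of everything. I hand in.

```bash
python3 -c "
from station import robot
print(robot.hand_in())"
```

```text
the job is handed in; nothing more can be done
None
```

The green-tagged bar was balanced over the yellow bay, carried level and seated in the green pass nest; the job is handed in, and the hand-in call returned no verdict.

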